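Load a tab-strip reel on the feeder spindle

ROBOT

A 6-joint arm with a two-finger parallel gripper is mounted at the origin on the work surface. World frame = base frame: x ahead of the robot, y to its left, z up, the work surface at z = 0. Lengths are in m, angles in rad, forces in N, time in s.
With the tool pointing down it reaches from about 0.35 to 0.975 m from the base axis. Payload 4.9 kg.
Tool frame: the origin (TCP) lies at the very end of the fingers, on their centre line; the grasp point (between the pads) lies 19 mm behind it; z points along the fingers, y is the line along which they close (so a half turn about z gives the same grasp; the last joint's range is limited). The gripper opens to 85 mm and grips with 20 to 120 N. Pads are 22 mm wide; open, the fingers measure 114 mm over their backs; the gripper's body (76 mm by 85 mm) begins 54 mm behind the grasp point. The pads swing forward as they close: fully open they stand 13 mm farther back than shut.
Start: joints at [1.11, 0.053, 1.613, -0, 1.476, -0.119], TCP at [0.209, 0.589, 0.231] pointing down, gripper open.
Joint ranges: [-3.01, 3.01], [-1.01, 2.22], [0.06, 2.58], [-1.02, 4.17], [0.09, 2.62], [-3.14, 3.14]. Speed limits (rad/s): [2.57, 2.57, 3.14, 3.14, 3.14, 3.14].

INTERFACE

Orientations are given as a rotation vector (axis times angle).
In Python, from station import get_obs, get_image, get_calibration, finish_job gives the robot as it stands.
- The arm moves only by the tool servo_tool, never from a script. Its argument "increments" is a list of rows, each a list of 5 numbers: the opening, from 0 (shut) to 1 (fully open), then the shift along the tool's x, y, z in mm, then the turn about the tool's z in degrees. In form: [[jaw, tx, ty, tz, spin], ...]. A call has 1 to 12 rows; each row shifts and turns the commanded pose from where the row before left it, along the tool's axes as they then stand; what a row does not reach is not made up. A row lasts 1/8 s, in which the tool goes at most 62.5 mm and 10.7 degrees, less where a joint would pass 70% of its speed; a pose out of reach is approached as far as the arm can. A call is refused whole if a number of a shift passes 62.5 or a number of a turn 10.7, either way. A call with a gripper value outside its range is refused whole. The fingers move at their own pace and stop on an object; "force" is the grip in N (left out, the last holds). Time passes only in rows, so rows that do not move let the fingers close. It gives the time, the measured TCP pose, the force, the opening and the grip force at its end, in the units of the state.
- get_obs(): the state, without advancing time (a new reading comes with each control period).
- get_image(name): name is "scene" or "side" or "wrist"; returns the picture (400x640x3 uint8, red, green, blue); there is no depth.
- get_calibration(name): a dict with "fx", "fy", "cx", "cy" (pixels), "R" (3x3) and "t" (3): a world point X has camera coordinates R X + t; the wrist camera has in their place "mount" (4x4, takes a point from camera to tool coordinates, whose origin is the TCP and whose axes are the flange's). Camera axes: x right, y down, z forward; pixel columns grow to the right and rows downward; lengths in m; the calibration is good to about 2 mm. A picture is of the moment at which its call begins: read the wrist's pose just before it. get_calibration takes no time and is no camera call.
- finish_job(): hands the job in; it is judged then, once.
The state is a dict: "t": time; "q": joint angles; "dq": joint speeds; "effort": joint torques, N m; "tool_pos": TCP position; "tool_rot": TCP orientation; "contact_force": force on the tool from outside, world axes, zero at the start; "wrist_torque": the same for the moment, N m; "opening": finger opening in m; "grip_force": force on a finger pad.
Only numpy, scipy, OpenCV 4.12 (cv2) and the standard library are available. Lean on these libraries where they do the work, as an engineer would, in place of code of your own. Each camera call takes 0.05 s, during which the arm holds its last target. There are 200 camera calls.

TASK

Set up the tab-strip feeder: lower the short bushing down the upright spindle until it sits fully home on the shoulder, then the reel of tab strip down onto the bushing, then the retaining collar down onto the reel, letting go of each before taking the next. Guide each one down gently instead of letting it drop. The tall bushing is for another reel: leave it and everything else on the bench alone.

Things in the scene. Friction and masses are not known exactly. Their poses are not given: they have to be found in the camera images.
- feeder: tab-strip feeder, fixed: aluminium base plate 12 mm thick, from -55 to 150 mm along its x, 110 mm wide, with one upright steel spindle. Origin: bench level on the spindle's axis, z up. A round shoulder 26 mm across rises to 36 mm above the bench; above it the spindle is 16 mm thick and 52 mm long, its last 8 mm tapered to 8 mm
- guide_roller (a point): top of the pin of the feeder's white guide roller (20 mm across), 88 mm from the spindle on the feeder's +x side, 78 mm above the bench; beyond it, 113 to 143 mm from the spindle, a grey block 58 mm high
- feeder_seat (a point): centre of the shoulder's top face, on the spindle's axis, 36 mm above the bench: where the short bushing's underside sits when home; axes as the feeder's
- spindle_top (a point): top end of the spindle, 88 mm above the bench, on its axis
- short_bushing: the short spacer bushing, bare aluminium tube, 36 mm outside, 18 mm high; a ring lying flat at the start; bore 19.4 mm; origin: centre of its underside, z up along the bore
- reel: the reel of tab strip: two black flanges 62 mm across with bright metal strip wound between them, 14 mm high over all; gripped across the flanges; a ring lying flat at the start; bore 19.4 mm; origin: centre of its underside, z up along the bore
- collar: the retaining collar: dark steel ring, 44 mm outside, 12 mm high, with a thin slot on its top face; a ring lying flat at the start; bore 19.4 mm; origin: centre of its underside, z up along the bore
- tall_bushing: bystander: bushing just like the short one (aluminium, 36 mm outside) but 36 mm high, standing on end; origin at the centre of its underside
- vial: bystander: small closed glass jar, 36 mm across, 50 mm high; origin at the centre of its underside
- pouch_cell: bystander: flat silvery pouch cell with two tabs, about 70 x 55 x 6 mm; origin at the centre of its underside
- screwdriver: bystander: screwdriver, 160 mm long, lying along its own x
- caliper: bystander: digital caliper, 200 mm long, lying along its own x
- solvent_bottle: bystander: white bottle, 60 mm across, 150 mm high; origin at the centre of its underside
- tape_roll: bystander: roll of amber tape, 95 mm across, 20 mm high, lying flat; origin at the centre of its underside
Not all that is in view belongs to the job. Leave any green or red look-alike of the reel alone.

How it is judged:
By the outcome, as a careful person would: the job done as asked, in the order asked, and still so for the second after the job is handed in, with the robot touching nothing.
It also fails if it takes over 72 s, if anything falls off the work surface, if the arm or the gripper's body presses on something with over 40 N, if the wrist force passes 120 N, or if a joint passes its speed limit or range.

## Working session

There is one attempt and no reset: what is moved stays moved. The work goes in short steps, Python scripts to look and compute and a tool call to move; the robot and the scene stay as the last step left them, time stands still between calls to the robot, and variables do not carry over. Pictures are saved under pics/ and viewed, at most 10 in all, crops included, and the job is handed in when it is done.

Besides the shell and the picture viewer there is one more tool, called after ">>>" in YAML: its name, and indented under it one key for each argument. servo_tool: Moves the arm, as the interface text tells. Its arguments: {"type":"object","properties":{"increments":{"type":"array"},"force":{"type":"number"}},"required":["increments"]}

```bash
mkdir -p pics
python3 - <<'E'
from station import *
import cv2,numpy as np,json
o=get_obs();print({k:np.round(v,4).tolist() for k,v in o.items()})
for n in("scene","side","wrist"):
    c=get_calibration(n);print(n,{k:np.round(v,4).tolist() for k,v in c.items()})
    cv2.imwrite(f"pics/{n}0.png",get_image(n)[:,:,::-1])
E
```

```text
{'t': 0.0, 'q': [1.11, 0.0534, 1.6143, -0.0, 1.476, -0.119], 'dq': [-0.0, 0.0016, -0.0003, 0.0012, 0.0014, 0.0007], 'effort': [-0.0002, -39.3691, -37.0174, -0.0002, 0.0071, -0.0], 'tool_pos': [0.2092, 0.5883, 0.2301], 'tool_rot': [-0.5342, -3.0953, 0.0031], 'contact_force': [0.9624, 0.1894, 0.4797], 'wrist_torque': [0.0029, 0.0078, 0.0042], 'grip_force': 0.0, 'opening': 0.0855}
scene {'fx': 417.3125, 'fy': 417.3125, 'cx': 321.0402, 'cy': 198.485, 'R': [[0.4135, 0.9103, 0.0194], [0.6257, -0.2686, -0.7324], [-0.6615, 0.315, -0.6806]], 't': [-0.2203, -0.3018, 1.5743]}
side {'fx': 498.0727, 'fy': 498.0727, 'cx': 323.425, 'cy': 206.2929, 'R': [[-0.7813, -0.6242, 0.0025], [-0.3257, 0.4043, -0.8547], [0.5325, -0.6685, -0.5192]], 't': [0.4219, 0.2476, 1.1134]}
wrist {'fx': 333.008, 'fy': 333.008, 'cx': 322.3781, 'cy': 198.9311, 'mount': [[0.0006, -0.9568, -0.2908, 0.0739], [1.0, 0.0005, 0.0004, -0.0004], [-0.0003, -0.2908, 0.9568, -0.142], [0.0, 0.0, 0.0, 1.0]]}
```

View pics/scene0.png

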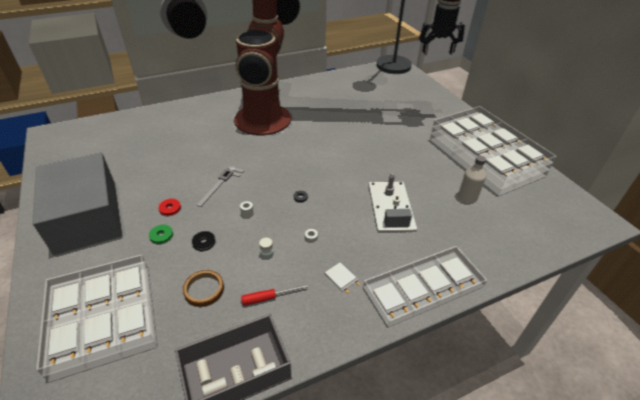

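View pics/side0.png

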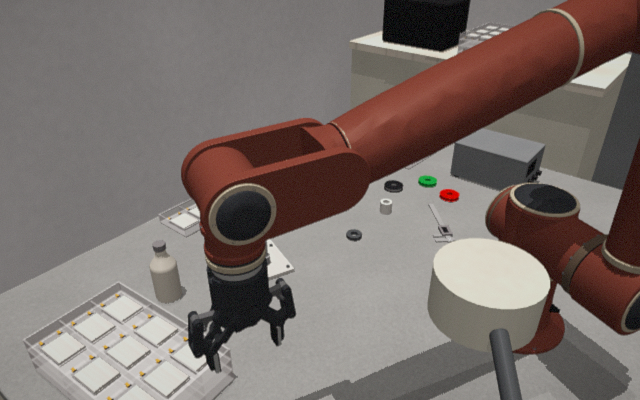

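The scene picture shows the short bushing at (311,235), collar (301,196), reel (203,240), tall bushing (247,209), vial (266,246) and the feeder with its spindle near (391,185). In the side view the arm hides most of the feeder, with the collar at (354,235) and the reel at (394,186).

```bash
cat > h.py <<'E'
from station import *
import numpy as np,cv2,json
from scipy.spatial.transform import Rotation as Ro
def cam(n,o=None):
    c=get_calibration(n);K=np.array([[c['fx'],0,c['cx']],[0,c['fy'],c['cy']],[0,0,1]])
    if n!='wrist': return K,np.array(c['R']),np.array(c['t'])
    T=np.eye(4);T[:3,:3]=Ro.from_rotvec(o['tool_rot']).as_matrix();T[:3,3]=o['tool_pos']
    W=np.linalg.inv(T@np.array(c['mount']));return K,W[:3,:3],W[:3,3]
def ray(C,uv):
    K,R,t=C;return -R.T@t,R.T@np.linalg.inv(K)@np.array([*uv,1.])
def onz(C,uv,z):
    c,d=ray(C,uv);return c+d*(z-c[2])/d[2]
def proj(C,X):
    K,R,t=C;p=K@(R@np.array(X)+t);return p[:2]/p[2]
def tri(obs):
    A=np.zeros((3,3));b=np.zeros(3);L=[]
    for C,uv in obs:
        c,d=ray(C,uv);d=d/np.linalg.norm(d);P=np.eye(3)-np.outer(d,d);A+=P;b+=P@c;L.append((c,P))
    X=np.linalg.solve(A,b);return X,[round(1000*np.linalg.norm(P@(X-c)),1) for c,P in L]
def snap(name):
    o=get_obs();I=get_image('wrist')
    cv2.imwrite(f'pics/{name}.png',I[:,:,::-1])
    json.dump({k:np.array(o[k]).tolist() for k in('tool_pos','tool_rot')},open(f'pics/{name}.json','w'))
def wcam(name): return cam('wrist',json.load(open(f'pics/{name}.json')))
def toolmove(o,target): # mm in tool axes
    return Ro.from_rotvec(o['tool_rot']).inv().apply(np.array(target)-o['tool_pos'])*1000
E
python3 - <<'E'
from h import *
C=cam('scene')
for n,uv,z in [('sb',(311,235),.01),('col',(301,196),.006),('reel',(203,240),.007),('tall',(247,209),.02),('vial',(266,246),.03),('spin',(391,178),.088),('base',(391,190),.02),('roller',(396,199),.078),('block',(397,213),.058),('bottle',(470,195),0)]:
    print(n,onz(C,uv,z).round(3))
o=get_obs();print(Ro.from_rotvec(o['tool_rot']).as_matrix().round(3))
Cw=cam('wrist',o);print(onz(Cw,(320,200),0),onz(Cw,(0,0),0),onz(Cw,(640,400),0))
E
```

```text
sb [ 0.622 -0.071  0.01 ]
col [ 0.463 -0.034  0.006]
reel [ 0.521 -0.342  0.007]
tall [ 0.467 -0.202  0.02 ]
vial [ 0.628 -0.2    0.03 ]
spin [0.577 0.198 0.088]
base [0.559 0.22  0.02 ]
roller [0.649 0.171 0.078]
block [0.681 0.158 0.058]
bottle [0.657 0.446 0.   ]
[[-0.942  0.335 -0.001]
 [ 0.335  0.942 -0.001]
 [ 0.    -0.002 -1.   ]]
[0.24629432 0.57162808 0.        ] [-0.05470973  0.34268547  0.        ] [0.68058093 0.90194494 0.        ]
```

View pics/wrist0.png

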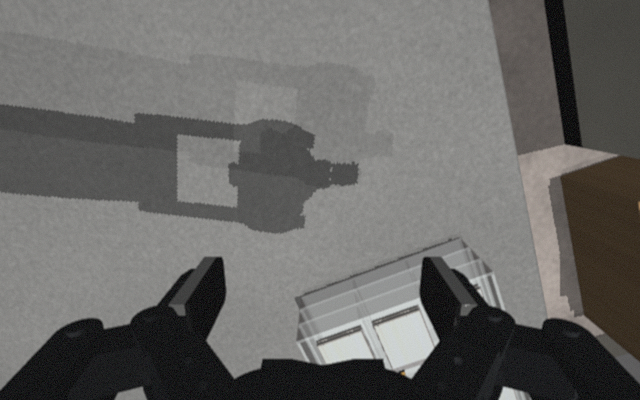

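The first wrist picture shows only bare bench, the arm's shadow and a tray (about (380,340)), so the job's parts are out of view. I'll move over the feeder and keep the tool's present yaw, which already stands across the feeder's x axis.

>>> servo_tool:
  increments:
    - [1,-45,-30,-7,0]
    - [1,-45,-30,-7,0]
    - [1,-45,-30,-7,0]
    - [1,-45,-30,-7,0]
    - [1,-45,-30,-7,0]
    - [1,-45,-30,-7,0]
    - [1,-45,-30,-7,0]
    - [1,-45,-30,-7,0]
    - [1,-45,-30,-7,0]
    - [1,-45,-30,-7,0]
    - [1,0,0,0,0]
    - [1,0,0,0,0]

```text
t: 1.65
tool_pos: [0.5325, 0.1556, 0.3007]
tool_rot: [-0.534, -3.094, -0.0]
contact_force: [-0.5, -0.2, 0.1]
opening: 0.0857
grip_force: 0.0
```

```bash
python3 -c "
from h import *
snap('w1');o=get_obs();print(o['tool_pos'],o['tool_rot'],o['t'])"
```

```text
[0.53220013 0.1560457  0.30077434] [-5.32789352e-01 -3.09494660e+00 -6.51015675e-05] 1.7
```

View pics/w1.png

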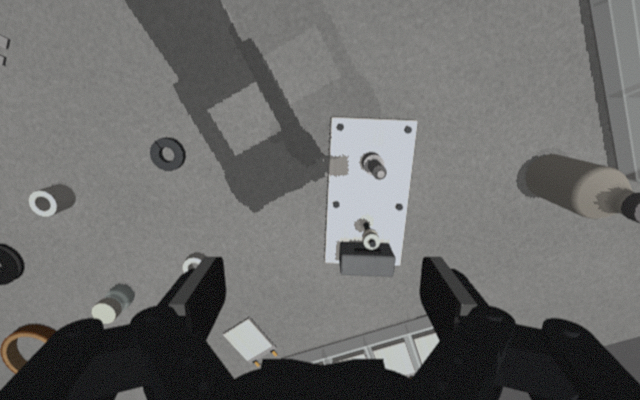

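The picture shows the spindle top at about (380,173), the roller top (372,241), collar (167,154), tall bushing (43,203), reel at the left edge and the short bushing (193,264) half behind a finger. I'll take a second view nearer the rings.

>>> servo_tool:
  increments:
    - [1,-12,-47,2,0]
    - [1,-12,-47,2,0]
    - [1,-12,-47,2,0]
    - [1,-12,-47,2,0]
    - [1,0,0,0,0]
    - [1,0,0,0,0]

```text
t: 2.45
tool_pos: [0.5149, -0.0365, 0.2932]
tool_rot: [-0.532, -3.096, -0.001]
contact_force: [-0.1, -0.3, 0.2]
opening: 0.0853
grip_force: 0.0
```

```bash
python3 -c "
from h import *
snap('w2');o=get_obs();print(o['tool_pos'],o['tool_rot'],o['t'])
I=cv2.imread('pics/w1.png')
cv2.imwrite('pics/w1c.png',np.hstack([cv2.resize(I[130:270,310:410],None,fx=4,fy=4,interpolation=3),cv2.resize(I[110:250,130:230],None,fx=4,fy=4,interpolation=3)]))"
```

```text
[ 0.5150116  -0.0362855   0.29326257] [-5.30949471e-01 -3.09627502e+00 -7.82097716e-04] 2.5
```

View pics/w2.png

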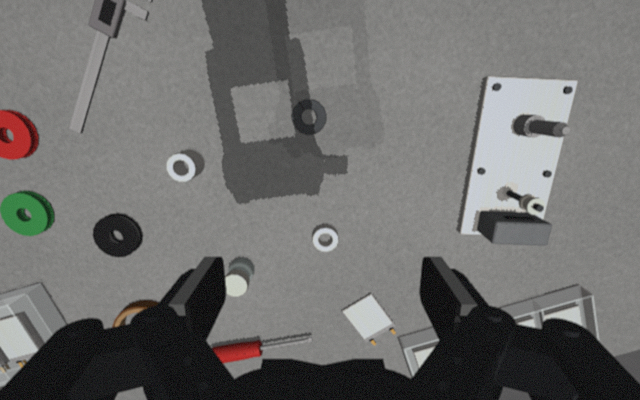

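View pics/w1c.png

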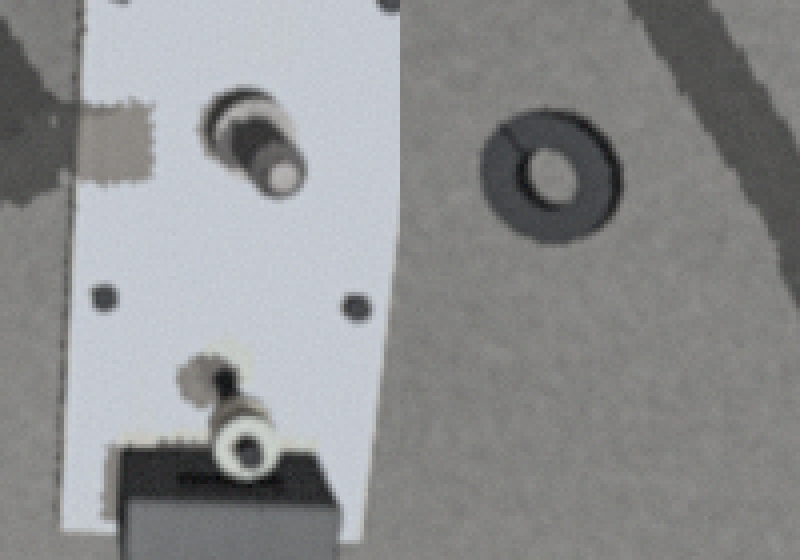

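In the crop of w1 the spindle top is at (381.2,174.0), the pin top (372,242.5) and the collar's top centre (167,153.3). w2 shows the short bushing (325,239), collar (309,117), reel (118,235), tall bushing (181,167) and spindle top (567,130). I'll enlarge these.

```bash
python3 -c "
from h import *
I=cv2.imread('pics/w2.png')
f=lambda x,y:cv2.resize(I[y:y+60,x:x+80],None,fx=5,fy=5,interpolation=3)
cv2.imwrite('pics/w2c.png',np.vstack([np.hstack([f(510,100),f(285,210)]),np.hstack([f(270,85),f(80,205)])]))"
```

```text
(no output)
```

View pics/w2c.png

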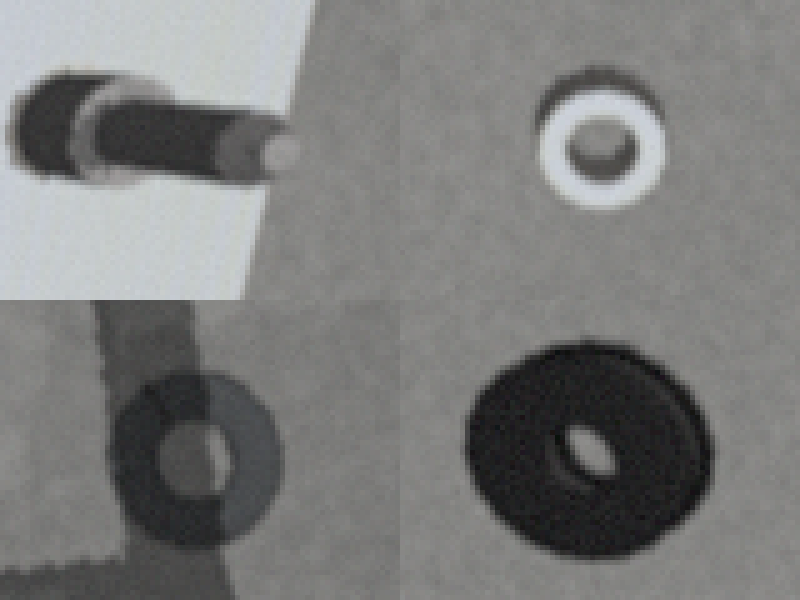

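The crop gives w2 positions: spindle top (566.2,131.0), bushing top centre (325.2,239.6), collar top (309.4,116.8) and reel top (115.8,234).

Run:
```python
from h import *
a,b=wcam('w1'),wcam('w2')
s=cam('scene')
print('spin',tri([(a,(381.2,174)),(b,(566.2,131))]),onz(a,(381.2,174),.088),onz(b,(566.2,131),.088))
print('pin',onz(a,(372,242.5),.078))
print('col',tri([(a,(167,153.3)),(b,(309.4,116.8))]))
print('bush',tri([(b,(325.2,239.6)),(s,(311,233))]),onz(b,(325.2,239.6),.018))
print('bushw',tri([(b,(325.2,239.6)),(a,(193,264))]))
print('reel',tri([(b,(115.8,234)),(s,(203,239))]),onz(b,(115.8,234),.014))
o=get_obs();print(Ro.from_rotvec(o['tool_rot']).as_matrix().round(3))
print(toolmove(o,[*onz(b,(325.2,239.6),.018)[:2],.1]))
```

```text
spin (array([0.55945262, 0.21396907, 0.08667541]), [np.float64(0.3), np.float64(0.3)]) [0.55876673 0.21386731 0.088     ] [0.55934929 0.21312824 0.088     ]
pin [0.63782086 0.18058275 0.078     ]
col (array([ 0.46049625, -0.03470317,  0.00860988]), [np.float64(0.6), np.float64(0.6)])
bush (array([ 0.6209621 , -0.07014129,  0.01660376]), [np.float64(0.1), np.float64(0.1)]) [ 0.62041093 -0.06986309  0.018     ]
bushw (array([ 0.61687168, -0.06924389,  0.01793296]), [np.float64(3.3), np.float64(3.3)])
reel (array([ 0.51972848, -0.34114028,  0.00896634]), [np.float64(0.1), np.float64(0.1)]) [ 0.51891029 -0.3371022   0.014     ]
[[-0.943  0.333 -0.   ]
 [ 0.333  0.943  0.001]
 [ 0.     0.    -1.   ]]
[-110.60443153    3.365125    193.24138085]
```

The checks hold: spindle top measured at 87 mm (88 expected), spindle to pin 86 mm (88), collar top 9 mm (12), bushing top 17 to 18 mm (18). Next I go down over the short bushing.

>>> servo_tool:
  increments:
    - [1,-37,1,45,0]
    - [1,-37,1,45,0]
    - [1,-36.6,1.4,45,0]
    - [1,0,0,40,0]
    - [1,0,0,40,0]
    - [1,0,0,40,0]
    - [1,0,0,18,0]
    - [1,0,0,9,0]
    - [1,0,0,5,0]
    - [1,0,0,3,0]
    - [1,0,0,0,0]
  force: 40

```text
t: 3.88
tool_pos: [0.6211, -0.0719, 0.0042]
tool_rot: [0.534, 3.094, -0.0]
contact_force: [-0.6, -0.7, -0.2]
opening: 0.0859
grip_force: 0.0
```

```bash
python3 -c "
from h import *
snap('w3');o=get_obs();print(toolmove(o,[.6205,-.07,0]).round(1))"
```

```text
[1.1 1.7 4.2]
```

View pics/w3.png

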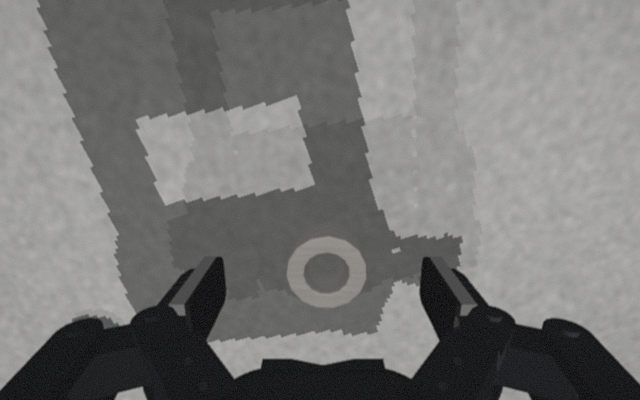

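The bushing's ring lies between the open pads, with its top centre at (326.5,272).

```bash
python3 -c "
from h import *
o=get_obs();C=wcam('w3');p=onz(C,(326.5,271.8),.018);print(p,toolmove(o,p).round(1),tri([(C,(326.5,271.8)),(wcam('w2'),(325.2,239.6))]))"
```

```text
[ 0.61951671 -0.06984977  0.018     ] [  2.1   1.5 -13.8] (array([ 0.62337031, -0.07097116,  0.01086252]), [np.float64(0.1), np.float64(0.1)])
```

>>> servo_tool:
  increments:
    - [1,1.5,1.5,3.5,0]
    - [1,0,0,0,0]
    - [0,0,0,0,0]
    - [0,0,0,0,0]
    - [0,0,0,0,0]
    - [0,0,0,0,0]
    - [0,0,0,0,0]
    - [0,0,0,0,0]
  force: 40

```text
t: 4.92
tool_pos: [0.6199, -0.0699, 0.0001]
tool_rot: [0.534, 3.095, -0.0]
contact_force: [0.1, 0.1, 2.8]
opening: 0.0339
grip_force: 40.2
```

Gripped at about 34 mm. Next I lift it and carry it above the spindle.

>>> servo_tool:
  increments:
    - [0,0,0,-15,0]
    - [0,0,0,-45,0]
    - [0,0,0,-50,0]
    - [0,0,0,-30,0]
    - [0,25,41,0,0]
    - [0,25,41,0,0]
    - [0,25,41,0,0]
    - [0,25,41,0,0]
    - [0,25,41,0,0]
    - [0,26,42,0,0]
    - [0,0,0,0,0]
    - [0,0,0,0,0]

```text
t: 6.42
tool_pos: [0.56, 0.2132, 0.1401]
tool_rot: [0.534, 3.096, -0.001]
contact_force: [0.4, -0.7, -1.2]
opening: 0.0341
grip_force: 40.0
```

```bash
python3 -c "
from h import *
snap('w4');o=get_obs();print(toolmove(o,[.5592,.2135,.088]).round(1),proj(wcam('w4'),[.5592,.2135,.088]))
I=cv2.imread('pics/w4.png');S=get_image('side')[:,:,::-1];G=get_image('scene')[:,:,::-1]
cv2.imwrite('pics/side4.png',S)
p=proj(cam('scene'),[.5592,.2135,.1]).astype(int);q=proj(cam('side'),[.5592,.2135,.1]).astype(int);print(p,q)
f=lambda A,x,y,k:cv2.resize(A[y:y+300//k,x:x+400//k],None,fx=k,fy=k,interpolation=3)
cv2.imwrite('pics/m4.png',np.vstack([np.hstack([f(I,220,200,2),f(G,p[0]-33,p[1]-25,6)[:300,:396]])if 0 else np.hstack([f(I,220,200,2),f(G,p[0]-40,p[1]-30,5)]),np.hstack([f(S,q[0]-40,q[1]-30,5),f(S,q[0]-100,q[1]-75,2)])]))"
```

```text
[ 1.2  0.4 52.1] [322.86914605 220.5592099 ]
[392 169] [262 233]
```

View pics/m4.png

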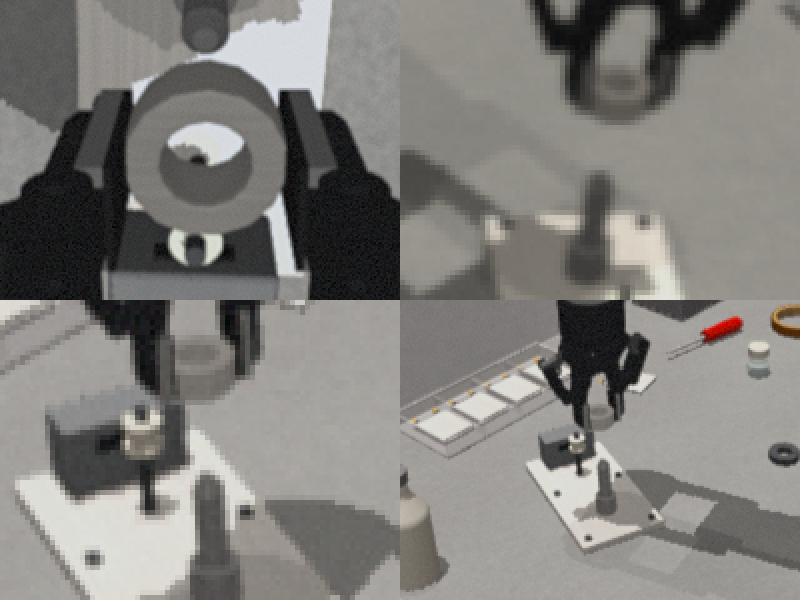

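The picture shows the bushing held level between the pads, its top centre at wrist pixel (323,278.5). The spindle top is just ahead at (322.5,218.5), as predicted (322.9,220.6).

```bash
python3 -c "
from h import *
o=get_obs();C=wcam('w4')
for r in (277.5,278.5,279.5):
  p=onz(C,(323,r),.158);print(toolmove(o,p).round(1))
for r in (217.5,218.5,219.5):
  p=onz(C,(322.5,r),.088);print(toolmove(o,p).round(1))
print(toolmove(o,tri([(C,(322.5,218.5)),(wcam('w1'),(381.2,174)),(wcam('w2'),(566.2,131))])[0]))"
```

```text
[  2.4   0.7 -18.1]
[  1.9   0.7 -18.1]
[  1.4   0.7 -18.1]
[ 3.5  0.5 51.9]
[ 2.9  0.5 51.9]
[ 2.2  0.5 51.9]
[ 1.78097392  0.88256133 53.022391  ]
```

The bushing and spindle axes agree within about 1 mm, so I'll lower it gently.

>>> servo_tool:
  increments:
    - [0,0.6,0,25,0]
    - [0,0,0,20,0]
    - [0,0,0,6,0]
    - [0,0,0,6,0]
    - [0,0,0,6,0]
    - [0,0,0,6,0]
    - [0,0,0,6,0]
    - [0,0,0,6,0]
    - [0,0,0,6,0]
    - [0,0,0,6,0]
    - [0,0,0,0,0]

```text
t: 7.95
tool_pos: [0.5592, 0.2135, 0.0459]
tool_rot: [-0.534, -3.095, 0.001]
contact_force: [-0.2, -0.1, -1.1]
opening: 0.0337
grip_force: 40.0
```

Clear of the spindle, 10 mm to go.

>>> servo_tool:
  increments:
    - [0,0,0,3,0]
    - [0,0,0,3,0]
    - [0,0,0,1.5,0]
    - [0,0,0,1,0]
    - [0,0,0,1,0]
    - [0,0,0,0.5,0]
    - [0,0,0,0,0]

```text
t: 8.82
tool_pos: [0.5594, 0.2138, 0.0368]
tool_rot: [-0.534, -3.096, -0.0]
contact_force: [-3.8, 1.4, 1.6]
opening: 0.0334
grip_force: 40.3
```

>>> servo_tool:
  increments:
    - [0,0,0,0.7,0]
    - [0,0,0,0.7,0]
    - [0,0,0,0,0]

```text
t: 9.2
tool_pos: [0.5594, 0.2138, 0.0361]
tool_rot: [-0.534, -3.095, 0.0]
contact_force: [-5.2, 0.2, 5.6]
opening: 0.0333
grip_force: 40.7
```

Contact at the expected height (TCP 36 mm, 5.6 N upward), so the bushing is home. I'll release it and rise.

>>> servo_tool:
  increments:
    - [0.45,0,0,-1,0]
    - [0.6,0,0,0,0]
    - [1,0,0,0,0]
    - [1,0,0,0,0]
    - [1,0,0,0,0]
    - [1,0,0,-15,0]
    - [1,0,0,-50,0]
    - [1,0,0,-50,0]
    - [1,0,0,-50,0]
    - [1,0,0,0,0]

```text
t: 10.45
tool_pos: [0.5628, 0.2146, 0.2093]
tool_rot: [0.532, 3.084, 0.008]
contact_force: [0.3, -0.1, 0.8]
opening: 0.0852
grip_force: 0.0
```

```bash
python3 -c "
from h import *
snap('w5')"
```

>>> servo_tool:
  increments:
    - [1,-13,-56,0,0]
    - [1,-13,-56,0,0]
    - [1,-13,-56,0,0]
    - [1,-13,-56,0,0]
    - [1,-13,-56,0,0]
    - [1,-13,-56,0,0]
    - [1,-13,-56,0,0]
    - [1,-13,-56,0,0]
    - [1,-13,-56,0,0]
    - [1,0,0,0,0]
    - [1,0,0,0,0]

```text
t: 11.88
tool_pos: [0.5002, -0.2997, 0.2]
tool_rot: [-0.535, -3.094, -0.003]
contact_force: [-1.0, -0.3, -1.1]
opening: 0.0853
grip_force: 0.0
```

```bash
python3 -c "
from h import *
snap('w6')
I=cv2.imread('pics/w6.png');C=wcam('w6');J=cv2.imread('pics/w5.png');c5=wcam('w5')
g=I.max(2);m=(g<45).astype(np.uint8);m[:,:]=cv2.morphologyEx(m,cv2.MORPH_OPEN,np.ones((3,3),np.uint8))
n,l,s,ce=cv2.connectedComponentsWithStats(m)
for i in range(1,n):
  if s[i,4]>300: print(s[i],ce[i].round(1))
p=proj(C,[.519,-.339,.014]);q=proj(c5,[.5592,.2135,.054]);print(p,q,get_obs()['tool_pos'])
f=lambda A,x,y,k:cv2.resize(A[y:y+560//k,x:x+400//k],None,fx=k,fy=k,interpolation=3)
cv2.imwrite('pics/m6.png',np.hstack([f(J,int(q[0])-50,int(q[1])-70,4),f(I,int(p[0])-67,int(p[1])-93,3)[:556]] if 0 else [f(J,int(q[0])-50,int(q[1])-70,4),f(I,int(p[0])-50,int(p[1])-70,4)]))"
```

```text
[ 264  177   57   56 2360] [292.4 204.8]
[    0   257   640   143 39993] [321.5 358.2]
[292.69219667 204.15359324] [319.04962568 176.85442983] [ 0.50047989 -0.29913701  0.20031717]
```

View pics/m6.png

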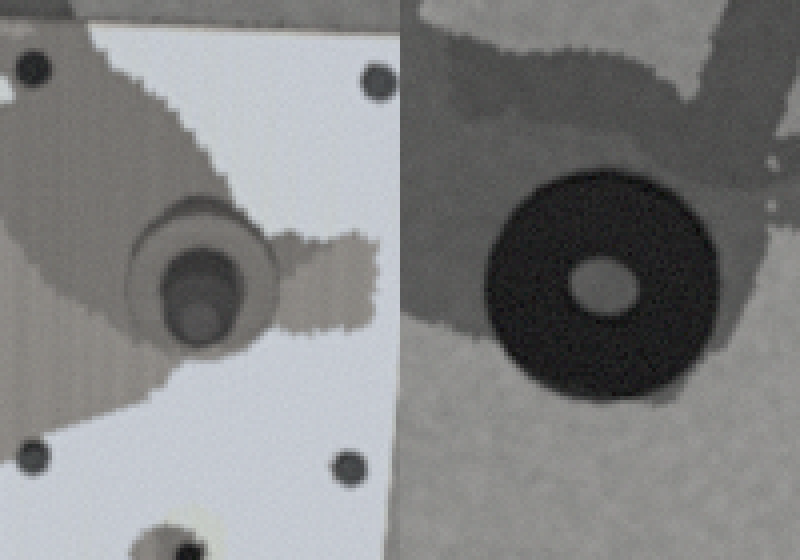

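The left crop shows the bushing around the spindle, seated on the shoulder. On the right the reel's top centre is at w6 pixel (292.6,205). My picture views are used up, so I'll use image code from here.

```bash
python3 -c "
from h import *
C=wcam('w6');o=get_obs();p=onz(C,(292.6,205),.014);print(p,toolmove(o,[*p[:2],0]).round(1),tri([(C,(292.6,205)),(wcam('w2'),(115.8,234))]))
S=cam('scene');c=np.array([.55,.2,0])
print('collar',toolmove(o,[.4605,-.0347,0]))"
```

```text
[ 0.51982617 -0.33942014  0.014     ] [-32.1 -31.7 200.2] (array([ 0.52011723, -0.33994757,  0.01061384]), [np.float64(0.6), np.float64(0.6)])
collar [125.74919413 235.62944922 200.79391079]
```

The reel measures (0.520, -0.340) with its top at 11 mm (14 given). I'll descend over it.

>>> servo_tool:
  increments:
    - [1,-16,-16,45,0]
    - [1,-16,-15.7,45,0]
    - [1,0,0,45,0]
    - [1,0,0,30,0]
    - [1,0,0,15,0]
    - [1,0,0,9,0]
    - [1,0,0,6,0]
    - [1,0,0,4,0]
    - [1,0,0,2,0]
    - [1,0,0,0,0]
  force: 40

```text
t: 13.18
tool_pos: [0.5204, -0.3411, 0.0007]
tool_rot: [0.534, 3.095, -0.0]
contact_force: [-0.0, -0.0, 0.1]
opening: 0.0853
grip_force: 0.0
```

>>> servo_tool:
  increments:
    - [1,0,0,3,0]
    - [1,0,0,0,0]
    - [0,0,0,0,0]
    - [0,0,0,0,0]
    - [0,0,0,0,0]
    - [0,0,0,0,0]
    - [0,0,0,0,0]
  force: 40

```text
t: 14.05
tool_pos: [0.5207, -0.3413, -0.002]
tool_rot: [0.534, 3.095, -0.001]
contact_force: [0.4, -1.6, 3.8]
opening: 0.059
grip_force: 43.5
```

>>> servo_tool:
  increments:
    - [0,0,0,-10,0]
    - [0,0,0,-40,0]
    - [0,0,0,-55,0]
    - [0,0,0,-45,0]
    - [0,15,53.5,0,0]
    - [0,15,53.5,0,0]
    - [0,15,53.5,0,0]
    - [0,15,53.5,0,0]
    - [0,15,53.5,0,0]
    - [0,15,53.5,0,0]
    - [0,15,53.5,0,0]
    - [0,15,53.5,0,0]

```text
t: 15.55
tool_pos: [0.55, 0.1043, 0.1472]
tool_rot: [-0.534, -3.095, 0.0]
contact_force: [0.6, 0.0, -0.8]
opening: 0.0595
grip_force: 43.6
```

>>> servo_tool:
  increments:
    - [0,15,54,0,0]
    - [0,14,54,0,0]
    - [0,0,0,0,0]
    - [0,0,0,0,0]

```text
t: 16.05
tool_pos: [0.559, 0.2138, 0.1469]
tool_rot: [-0.533, -3.095, 0.002]
contact_force: [-0.8, -0.2, -1.6]
opening: 0.0593
grip_force: 43.7
```

```bash
cat > ring.py <<'E'
import sys
from h import *
n=sys.argv[1];zt=float(sys.argv[2]);snap(n);C=wcam(n);o=get_obs();print(o['tool_pos'],toolmove(o,[.5594,.2138,.088]).round(1))
I=cv2.imread(f'pics/{n}.png');g=cv2.cvtColor(I,6)
# hole seen through ring: bore rim at height zt above TCP ; print rows of grey along the bore column
c=proj(C,[*o['tool_pos'][:2],o['tool_pos'][2]+zt]);s=proj(C,[.5594,.2138,.088]);print('ring centre expected',c,'spindle expected',s)
x,y=c.astype(int)
for r in range(y-60,y+50,3): print(r,' '.join('%3d'%v for v in g[r,x-60:x+61:5]))
E
python3 ring.py w7 .016
```

```text
[0.55915412 0.21323436 0.14697196] [-0.1  0.7 59. ]
ring centre expected [321.9535699  279.72290859] spindle expected [323.16469028 218.8330829 ]
219 173 170 171 176  52  22  27  24  34  28  33  24  34  26  29  30  30  28  26  24  18 175 236 238 237
222 173 171 170 138  21  32  25  29  31  23  26  27  34  27  28  23  27  29  26  14  27  28 241 236 232
225 168 170 166  22  23  23  32  35  25  27  30  26  31  31  29  27  25  32  33  31  31  26 140 235 229
228 172 173  49  29  32  20  35  27  30  31  30  27  34  32  29  24  23  26  27  34  25  26  22 239 225
231 168 164  28  27  32  28  23  30  31  28  19  25  33  29  25  27  24  36  27  36  28  28  26  88 206
234 168  96  19  34  29  31  23  30  23  24  24  31  27  25  33  27  21  27  32  29  27  27  33  21 160
237 169  26  31  33  27  24  21  23  23  14  25  29  30  21  29  35  24  22  27  35  25  31  30  25 109
240 161  24  22  32  30  29  22  28  26  34  28  35  32  14  19  27  28  18  29  22  30  21  31  25  29
243  88  29  28  28  22  32  29  33  29  26  28  26  32  23  34  27  24  27  30  24  21  37  24  31  25
246  15  23  28  2
[... 2193 characters left out ...]
  32  33  33  23  25  22  29  25  22  26  27  26  26  36  22  32  24  29  28
312 223  15  23  28  27  20  16  27  26  27  29  13  25  29  17  27  21  28  26  22  28  26  24  19 106
315 217 119  27  16  22  20  27  32  32  29  27  30  30  23  21  25  29  29  28  27  29  21  26  27 170
318 209 240  29  17  23  21  30  31  22  27  29  18  24  36  27  32  19  28  34  32  22  21  23  72 165
321 202 235 216  22  26  18  27  28  15  28  19  31  30  20  25  16  26  14  22  17  28  37  40 166 162
324 199 235 235 102  27  14  18  26  34  27  26  19  32  32  33  19  30  24  19  30  21  35 221 166 165
327 191 235 234 153  33  21  20  26  29  31  17  27  28  27  19  33  29  29  18  31  30 216 222 168 165
```

The bore seen in the picture is centred on the TCP to within 1 mm. Allowing for the bushing's grip offset, I'll shift +2 mm along x and +0.7 mm along y, then lower.

>>> servo_tool:
  increments:
    - [0,2,0.7,25,0]
    - [0,0,0,25,0]
    - [0,0,0,5,0]
    - [0,0,0,5,0]
    - [0,0,0,5,0]
    - [0,0,0,5,0]
    - [0,0,0,5,0]
    - [0,0,0,5,0]
    - [0,0,0,5,0]
    - [0,0,0,3,0]
    - [0,0,0,0,0]

```text
t: 17.48
tool_pos: [0.5577, 0.2153, 0.059]
tool_rot: [-0.534, -3.095, 0.0]
contact_force: [1.0, -0.5, -0.7]
opening: 0.0593
grip_force: 43.7
```

>>> servo_tool:
  increments:
    - [0,0,0,3,0]
    - [0,0,0,2,0]
    - [0,0,0,1,0]
    - [0,0,0,0.7,0]
    - [0,0,0,0.7,0]
    - [0,0,0,0.5,0]
    - [0,0,0,0,0]

```text
t: 18.35
tool_pos: [0.5581, 0.2153, 0.052]
tool_rot: [0.534, 3.096, -0.0]
contact_force: [-1.3, -0.3, 2.5]
opening: 0.0589
grip_force: 44.0
```

>>> servo_tool:
  increments:
    - [0,0,0,0.7,0]
    - [0,0,0,0.5,0]
    - [0,0,0,0,0]

```text
t: 18.73
tool_pos: [0.5582, 0.2154, 0.0519]
tool_rot: [-0.534, -3.096, 0.001]
contact_force: [-5.1, -1.0, 8.7]
opening: 0.0595
grip_force: 44.7
```

It stopped at the expected height with 8.7 N, so the reel is seated. I'll release it and go to the collar.

>>> servo_tool:
  increments:
    - [0.75,0,0,-1.5,0]
    - [0.85,0,0,0,0]
    - [1,0,0,0,0]
    - [1,0,0,0,0]
    - [1,0,0,0,0]
    - [1,0,0,-15,0]
    - [1,0,0,-40,0]
    - [1,0,0,-45,0]

```text
t: 19.73
tool_pos: [0.5576, 0.2152, 0.1532]
tool_rot: [-0.534, -3.095, 0.0]
contact_force: [0.1, 0.4, -0.1]
opening: 0.0854
grip_force: 0.0
```

>>> servo_tool:
  increments:
    - [1,1.5,-44.5,0,0]
    - [1,1.5,-44.5,0,0]
    - [1,1.5,-44.5,0,0]
    - [1,1.5,-44.5,0,0]
    - [1,1.5,-44.5,0,0]
    - [1,1.5,-46,0,0]
    - [1,0,0,0,0]
    - [1,0,0,0,0]

```text
t: 20.72
tool_pos: [0.4599, -0.0345, 0.1528]
tool_rot: [0.535, 3.094, 0.001]
contact_force: [-0.4, 0.2, 1.0]
opening: 0.0854
grip_force: 0.0
```

Run:
```python
from h import *
snap('w8');C=wcam('w8');o=get_obs();print(o['tool_pos'],toolmove(o,[.4605,-.0347,0]).round(1))
g=cv2.cvtColor(cv2.imread('pics/w8.png'),6);p=proj(C,[.4605,-.0347,.012]);print('exp',p)
x,y=p.astype(int)
for r in range(y-44,y+45,4): print(r,' '.join('%3d'%v for v in g[r,x-44:x+45:4]))
print('x0',x-44)
```

```text
[ 0.45996447 -0.0341205   0.15254256] [ -0.5  -0.4 152.5]
exp [322.59553093 186.26275621]
142 126 127 131 135 135 130  76  77  74  79  77  80  80 133 130 126 126 130 130 133 135 136 126
146 127 132 126 135 130 130  82  76  80  81  77  75  78 129 130 127 125 129 131 130 137 134 130
150 128  84 107  93  92  73  75  77  78  77  79  77  80 102 133 134 127 128 134 135 131 129 128
154  80  79  78  79  76  77  78  78  78  79  76  74  71 122 132 131 133 132 131 129 133 126 130
158  80  81  80  81  77  74  79  74  78  79  77  82  79  83 132 132 124 131 135 131 131 126 135
162  78  80  80  78  77  82  77  78  75  52  38  33  31  54  93 128 131 129 133 132 129 131 130
166  76  78  78  82  80  76  80  60  42  40  43  47  41  46  41 112 133 133 139 132 125 131 129
170  74  80  79  82  76  81  57  41  30  48  46  48  48  46  47  41 112 126 125 127 130 138 131
174  80  79  80  76  77  76  41  48  46  32  42  45  43  46  49  42  53 127 111 133 127 135 128
178  77  79  74  77  75  65  47  41  41  60  78  80  79  42  44  44  43  75  75  79  76  75  80
182  76  79  78  81  77  45  50  44  43  81  81  7
[... 504 characters left out ...]
8 119  84  95 122 101
206  89  91  89  88  91  92  90  89  62  48  51  52  53  50  66  90 136 136 139 148 141 133 134
210  87  91  85  86  84  90  85  89  90  93  89  85  87  87  88  84 140 145 144 143 140 141 138
214  86  88  91  90  88  89  87  88  88  90  89  87  83  92  92 118 143 140 144 141 143 142 138
218  87  90  86  92  86  86  90  87  90  90  90  89  89  87  89 143 145 138 143 141 147 145 140
222  88  88  87  88  88  92  87  93  89  88  89  89  92  93  95 142 141 146 141 141 142 142 147
226  90  89  86  87  89  89  88  87  90  89  91  86  87  87  89 146 145 144 136 142 139 146 145
230  88  78  85  87  90  92 101 106 119 113  91  89  88  97 133 146 142 146 141 137 142 148 142
x0 278
```

The collar is within 1 mm of where I expected it, so I'll descend and grip.

>>> servo_tool:
  increments:
    - [1,0,-0.4,45,0]
    - [1,0,0,45,0]
    - [1,0,0,30,0]
    - [1,0,0,15,0]
    - [1,0,0,9,0]
    - [1,0,0,5,0]
    - [1,0,0,3,0]
    - [1,0,0,1.5,0]
    - [1,0,0,0,0]
  force: 40

```text
t: 21.9
tool_pos: [0.4596, -0.0351, -0.0013]
tool_rot: [0.534, 3.095, -0.0]
contact_force: [-0.9, 0.1, -0.1]
opening: 0.0855
grip_force: 0.0
```

>>> servo_tool:
  increments:
    - [0,0,0,0,0]
    - [0,0,0,0,0]
    - [0,0,0,0,0]
    - [0,0,0,0,0]
    - [0,0,0,0,0]
    - [0,0,0,0,0]
  force: 40

```text
t: 22.65
tool_pos: [0.4597, -0.0351, -0.0011]
tool_rot: [0.534, 3.095, -0.0]
contact_force: [-2.4, -0.1, 5.7]
opening: 0.0424
grip_force: 40.4
```

>>> servo_tool:
  increments:
    - [0,0,0,-10,0]
    - [0,0,0,-40,0]
    - [0,0,0,-55,0]
    - [0,0,0,-45,0]
    - [0,-1.5,45,0,0]
    - [0,-1.5,45,0,0]
    - [0,-1.5,45,0,0]
    - [0,-1.5,45,0,0]
    - [0,-1.5,45,0,0]
    - [0,-2,44,0,0]
    - [0,0,0,0,0]
    - [0,0,0,0,0]

```text
t: 24.15
tool_pos: [0.558, 0.2149, 0.148]
tool_rot: [-0.534, -3.095, 0.001]
contact_force: [0.1, 0.5, -1.0]
opening: 0.0419
grip_force: 40.9
```

```bash
python3 ring.py w9 .013 | head -36 | cut -c1-110
```

```text
[0.55802778 0.21450796 0.14810776] [-1.6 -0.2 60.1]
ring centre expected [322.19106033 275.58582635] spindle expected [321.99186976 219.95955067]
215 160 159 164 159  28  29  31  30  22  28  77  95 101  82  71  31  29  27  25  28  22 232 231 232 162
218 167 158 166 161  53  33  30  30  31  19  84  99  99  88  70  22  21  27  23  27  23 234 231 229 171
221 165 162 167 160  98  24  30  28  33  28  74  96  99  79  30  26  20  29  28  23  32 230 231 232 159
224 168 161 168 160 159  21  24  11  30  16  32  39  44  40  35  27  23  22  23  19  62 231 231 229 156
227 164 156 164 162 163  25  15  32  32  36  33  33  35  41  39  40  30  21  29  32 211 231 231 231 161
230 163 156 165 162 157  94  24  28  40  32  30  35  31  39  36  28  33  32  33  36 235 232 231 231 166
233 165 159 164 161 161 156  28  38  38  42  53  48  49  51  51  43  39  39  36 139 231 231 231 232 161
236 163 160 160 162 157 156  33  37  38  49  49  50  52  53  55  54  46  35  37 217 231 229 230 232 160
239 167 156 164 161 159  61  35  41  55  49  53  54  49  46  52  50  49  54  37  49 233 231 231 231 158
242 164 157 166 15
[... 1881 characters left out ...]
  48  50  48  52  50  46  44  43  48  54  46  53  50  50  44 234  15  23  26
299  36  18  23 233 145  48  50  41  42  51  47  49  49  49  51  51  48  49  46  49 109 230  29  26  24
302  27  21  31 168 163  49  51  44  48  52  49  49  49  48  51  48  51  47  49  37 232 231  69  23  26
305  33  18  69 163  50  54  50  53  48  47  45  51  42  46  47  45  47  52  49 208 231 229 140  31  33
308  37  13 136 156  58  55  51  53  52  49  48  48  50  47  54  51  46  48  78 231 230 231 212  20  36
311  35  24 202 156  54  53  55  48  52  53  48  52  47  51  49  51  46  48  67 230 230 230 202  27  32
314  28  17 231 159  54  55  53  54  49  55  50  49  49  44  49  48  52  52  56 228 230 229 179  29  35
```

The collar is centred on the TCP, and the spindle is within 1 mm of it. I'll lower it gently.

>>> servo_tool:
  increments:
    - [0,0.4,0.5,25,0]
    - [0,0,0,25,0]
    - [0,0,0,5,0]
    - [0,0,0,5,0]
    - [0,0,0,5,0]
    - [0,0,0,5,0]
    - [0,0,0,5,0]
    - [0,0,0,2,0]
    - [0,0,0,1,0]
    - [0,0,0,1,0]
    - [0,0,0,0,0]

```text
t: 25.58
tool_pos: [0.5582, 0.2157, 0.0693]
tool_rot: [-0.534, -3.096, 0.001]
contact_force: [-1.3, -1.6, 1.0]
opening: 0.0422
grip_force: 41.0
```

>>> servo_tool:
  increments:
    - [0,0,0,1,0]
    - [0,0,0,1,0]
    - [0,0,0,0.7,0]
    - [0,0,0,0.7,0]
    - [0,0,0,0,0]

```text
t: 26.2
tool_pos: [0.5583, 0.2157, 0.0669]
tool_rot: [-0.534, -3.096, 0.001]
contact_force: [-4.6, -4.0, 7.1]
opening: 0.0425
grip_force: 41.6
```

It is seated at the expected height (66.9 mm) with 7 N. I'll release it and retreat.

>>> servo_tool:
  increments:
    - [0.55,0,0,-1,0]
    - [0.7,0,0,0,0]
    - [1,0,0,0,0]
    - [1,0,0,0,0]
    - [1,0,0,0,0]
    - [1,0,0,-15,0]
    - [1,0,0,-40,0]
    - [1,0,0,-55,0]
    - [1,30,0,-10,0]
    - [1,0,0,0,0]
    - [1,0,0,0,0]

```text
t: 27.58
tool_pos: [0.53, 0.2258, 0.187]
tool_rot: [0.534, 3.096, -0.0]
contact_force: [0.2, 0.6, -0.4]
opening: 0.0849
grip_force: 0.0
```

Run:
```python
from h import *
o=get_obs();C=cam('wrist',o);g=cv2.cvtColor(get_image('wrist'),7);print(o['tool_pos'],o['t'])
for z in(.036,.054,.068,.080,.088): print(z,proj(C,[.558,.215,z]).round(1),proj(C,[.558,.215,z])-proj(C,[.558+.0207,.215-.0073,z]))
x,y=proj(C,[.558,.215,.08]).astype(int)
for r in range(y-68,y+69,4): print(r,' '.join('%3d'%v for v in g[r,x-64:x+65:5]))
print(x-64)
```

```text
[0.53002177 0.22577695 0.18698219] 27.575
0.036 [321.8 214.1] [ -0.05685481 -21.75572401]
0.054 [321.8 220.9] [ -0.0607083  -22.85976542]
0.068 [321.8 226.8] [ -0.06407816 -23.79728559]
0.08 [321.8 232.4] [ -0.06727186 -24.66269739]
0.088 [321.7 236.3] [ -0.06957948 -25.27448517]
164  78  76 120 109  46  79 123 123 120 120 118 123 122 119 120 116 214 212 210 210 213 190  65 209 211 137
168  83  87 118 124  76 121 122 121 121 118 122 120 120 118 119 121 205 212 216 213 213 167  78 175 208 140
172  88  85 133 124 121 123 119 121 120 126 120 119 117 119 121 122 119 163 119 134 168 130  98 217 201 142
176  87  87 137 130 121 120 119 121 119 121 121 120 121 122 121 122 117 125 120 118 143 146 151 215 193 137
180  90  88 132 142 119 120 121 126 118 122 121 118 117 118 121 121 126 117 118 140 142 143 151 216 185 137
184  86  90 133 147 132 119 119 122 118 120 123 118 119 121 123 117 121 121 145 143 144 145 148 214 153 142
188  87  91 133 146 142 126 120 124 119 123 121 120 121 119 125 124 117 121 122 146 144 144 150 214 138 140
192  89  88 137 144 146 143 126 120 125 124 117  47  18  23  22
[... 2264 characters left out ...]
 213 212 214 211 211 210 214 212 214 140 138 140
280 143 139 170 213 209 214 213 210 210 215 139 114 115 205 215 211 211 214 215 212 214 212 209 141 133 139
284 141 141 172 213 213 211 213 210 215 161 139 119  29 154 212 213 212 213 214 212 211 212 195 136 137 147
288 141 142 166 212 211 213 213 211 211 208 139 122  29 181 212 212 212 210 212 212 212 212 193 139 140 136
292 146 142 164 210 211 214 210 213 212 212 154 140  26 209 212 210 212 212 212 213 211 212 165 134 140 139
296 137 146 157 212 210 212 211 211 212 212 210 205  31 209 211 210 210 214 212 210 213 213 139 134 136 136
300 145 146 154 214 212 212 206 208 208 209 209  89 153 108 215 210 211 213 212 210 212 210 155 138 138 135
257
```

The collar (rows 210–258, centre about (322,233)) lies on the reel with the spindle tip standing through it, where a height of 80 mm predicts. The gripper is clear, so I'll hand in the job.

```bash
python3 -c "
from station import *
print(finish_job())"
```

```text
the job is handed in; nothing more can be done
None
```

The short bushing, reel and collar were lowered onto the spindle in that order, each let go before the next and resting at its expected height. I handed the job in at about 27.6 s, with the gripper clear and the tall bushing and everything else on the bench left alone.

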